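# Pack the spoon and spreader under the flap of a two-tier box

### The job

Swing up the bamboo divider flap inside the clear box until it stands upright or leans a little back, then lay the small steel spoon and the jam spreader flat in the lower tier, one in each bay, setting them down rather than dropping them in. Then fold the flap fully down over them again, and leave the other things on the desk where they are.

Things in the scene. Friction and masses are not known exactly. Their poses are not given: they have to be found in the camera images.
- kitbox: Clear acrylic box with steel-trimmed rims, fixed to the desk, outside 180 (x) x 170 (y) x 62 mm high, walls and floor 5 mm; origin: centre of its underside, x from the robot's side to the hinge side, z up. Lower tier: from its cork floor at z = 5 mm up to the flap's underside at z = 40 mm. A wooden rib along x at y = 0 (4 mm wide, top at z = 17 mm) parts it into two bays.
- bay_a (a point): Centre of the floor of the bay on the box's +y side (box x = 0, y = 41, z = 5 mm), axes as the box's. The bay is 170 mm along x (-85 to 85) and 78 mm across y.
- bay_b (a point): The same for the bay on the box's -y side (y = -41 mm).
- outer_lid (a point): Middle of the far edge of the box's own clear outer lid (170 x 170 x 4 mm), thrown back and fixed: it slopes from the rim at box x = 90, z = 62 mm up and away from the robot to this point at x = 239, z = 143 mm.
- flap (a joint): Angle of the bamboo divider flap, rad: 0 = down (level, covering the lower tier), grows as its robot-side edge rises, 1.57 = upright, 1.9 = stop, leaning back. Stiff friction hinge: it stays wherever it is left; about 2 N at the tab raises it. It starts shut or a little raised (up to 0.15). The flap is 150 mm wide (y) and 5 mm thick, reaches 159 mm from the hinge, weighs 0.12 kg.
- flap_hinge (a point): Middle of the flap's hinge axis, which runs along the box's y at box x = 80 mm, z = 40 mm. This point's axes turn with the flap: x points from the flap's free edge to the hinge, y along the axis, z out of its upper face; with the flap down they are the box's axes. The flap's upper face is 5 mm along z.
- flap_tab (a point): Grasp point on the orange tab that stands on the flap's upper face near its free edge, midway across. Tab: 18 mm (x) x 16 mm (y) x 34 mm tall; this point is 10 mm below its top and 24 mm above the flap's face, 140 mm from the hinge in -x and 29 mm in z (flap axes as above). With the flap upright the tab points away from the robot.
- spoon: Loose stainless demitasse spoon, 118 mm long, 40 g, lying flat. Origin: on its underside midway along; x towards the bowl, z up. Bowl 36 mm wide, 11 mm high, centred at x = 40 mm. Round handle 8 mm thick, arched: its axis is 13 mm above the underside at x = -8 mm, 4 mm at the end. Grip across y near x = 0 (handle axis about 12 mm up there).
- spoon_tip (a point): Bowl end of the spoon, at x = 58 mm, 6 mm above its underside.
- spoon_end (a point): Handle end of the spoon, at x = -60 mm, 6 mm above its underside.
- spreader: Loose jam spreader, 130 mm long, 50 g, lying flat. Origin: on its underside midway along; x towards the blade, z up. Dark wooden handle 75 x 16 x 14 mm (x from -65 to 10 mm); steel blade 20 mm wide, 4 mm thick. Grip the handle across y near x = -10 mm.
- spreader_tip (a point): Blade end of the spreader, at x = 65 mm, 7 mm above its underside.
- spreader_end (a point): Handle end of the spreader, at x = -65 mm, 7 mm above its underside.
- jam_pot: Black ceramic jam pot with fitted lid, 80 mm across, 100 mm high; origin under its centre. Leave alone.
- cup: White demitasse cup, 62 mm across, 58 mm high, on an 8 mm bamboo coaster; origin under its centre. Leave alone.
- tea_tin: Green tea tin, 72 mm across, 120 mm high; origin under its centre. Leave alone.
- plate: Blue plate, 170 mm across, 18 mm high; origin under its centre. Leave alone.
- sugar_bowl: White sugar bowl, 84 mm across, 45 mm high; origin under its centre. Leave alone.

How it is judged (in metres and radians):
On the way, in this order (a step that is already met when the one before it is completed fails the run):
1. the flap is swung up to about upright (1.25 rad or more) (value of joint flap above 1.25 rad), for 0.2 s.
2. spoon and spreader lie in the lower tier, one in each bay, and the flap is still up (((y of spoon_tip in the frame of kitbox between 0.002 and 0.08 m and x of spoon_tip in the frame of kitbox between -0.086 and 0.086 m and z of each of spoon_tip, spoon_end, spreader_tip, spreader_end in the frame of kitbox below 0.024 m and y of spoon_end in the frame of kitbox between 0.002 and 0.08 m and x of spoon_end in the frame of kitbox between -0.086 and 0.086 m and y of spreader_tip in the frame of kitbox between -0.08 and -0.002 m and x of spreader_tip in the frame of kitbox between -0.086 and 0.086 m and y of spreader_end in the frame of kitbox between -0.08 and -0.002 m and x of spreader_end in the frame of kitbox between -0.086 and 0.086 m) or (y of spoon_tip in the frame of kitbox between -0.08 and -0.002 m and x of spoon_tip in the frame of kitbox between -0.086 and 0.086 m and z of each of spoon_tip, spoon_end, spreader_tip, spreader_end in the frame of kitbox below 0.024 m and y of spoon_end in the frame of kitbox between -0.08 and -0.002 m and x of spoon_end in the frame of kitbox between -0.086 and 0.086 m and y of spreader_tip in the frame of kitbox between 0.002 and 0.08 m and x of spreader_tip in the frame of kitbox between -0.086 and 0.086 m and y of spreader_end in the frame of kitbox between 0.002 and 0.08 m and x of spreader_end in the frame of kitbox between -0.086 and 0.086 m)) and value of joint flap above 0.8 rad), for 0.2 s.
At the end, for the whole second after the job is handed in: Spoon and spreader lie at rest (under 20 mm/s) in the lower tier, each with both ends inside one bay, a different bay each, the ends under 24 mm above the box underside; flap down to within 0.05 rad; jam pot, cup, tea tin, plate and sugar bowl within 30 mm of their starts (((y of spoon_tip in the frame of kitbox between 0.002 and 0.08 m and x of spoon_tip in the frame of kitbox between -0.086 and 0.086 m and z of each of spoon_tip, spoon_end, spreader_tip, spreader_end in the frame of kitbox below 0.024 m and y of spoon_end in the frame of kitbox between 0.002 and 0.08 m and x of spoon_end in the frame of kitbox between -0.086 and 0.086 m and y of spreader_tip in the frame of kitbox between -0.08 and -0.002 m and x of spreader_tip in the frame of kitbox between -0.086 and 0.086 m and y of spreader_end in the frame of kitbox between -0.08 and -0.002 m and x of spreader_end in the frame of kitbox between -0.086 and 0.086 m) or (y of spoon_tip in the frame of kitbox between -0.08 and -0.002 m and x of spoon_tip in the frame of kitbox between -0.086 and 0.086 m and z of each of spoon_tip, spoon_end, spreader_tip, spreader_end in the frame of kitbox below 0.024 m and y of spoon_end in the frame of kitbox between -0.08 and -0.002 m and x of spoon_end in the frame of kitbox between -0.086 and 0.086 m and y of spreader_tip in the frame of kitbox between 0.002 and 0.08 m and x of spreader_tip in the frame of kitbox between -0.086 and 0.086 m and y of spreader_end in the frame of kitbox between 0.002 and 0.08 m and x of spreader_end in the frame of kitbox between -0.086 and 0.086 m)) and value of joint flap below 0.05 rad and linear speed of each of spoon, spreader below 0.02 m/s and distance of each of jam_pot, cup, tea_tin, plate, sugar_bowl from where it was at the start of the episode below 0.03 m); the robot touches nothing.
It fails at once if the spoon or spreader is dropped into the box (over 0.8 m/s within the lower tier, a fall of more than 30 mm) ((x of spoon in the frame of kitbox between -0.085 and 0.085 m and y of spoon in the frame of kitbox between -0.08 and 0.08 m and z of spoon in the frame of kitbox below 0.045 m and linear speed of spoon above 0.8 m/s) or (x of spreader in the frame of kitbox between -0.085 and 0.085 m and y of spreader in the frame of kitbox between -0.08 and 0.08 m and z of spreader in the frame of kitbox below 0.045 m and linear speed of spreader above 0.8 m/s)).
It fails at once if a bystander is knocked over or shoved more than 50 mm (distance of any of jam_pot, cup, tea_tin, plate, sugar_bowl from where it was at the start of the episode above 0.05 m or angle between any of jam_pot, cup, tea_tin, plate, sugar_bowl's own z axis and vertical above 0.6 rad).
It also fails if it takes over 72 s, if anything falls off the work surface, if the arm or the gripper's body presses on something with over 40 N, if the wrist force passes 120 N, or if a joint passes its speed limit or range.

### The arm

A 7-joint arm with a two-finger parallel gripper is mounted at the origin on the work surface. World frame = base frame: x ahead of the robot, y to its left, z up, the work surface at z = 0. Lengths are in mm, angles in rad, forces in N, time in s.
With the tool pointing down it reaches from about 425 to 950 mm from the base axis. Payload 4.7 kg.
Tool frame: the origin (TCP) lies midway between the tips of the shut fingers; the grasp point (between the pads) lies 19 mm behind it; z points along the fingers, y is the line along which they close (so a half turn about z gives the same grasp; the last joint's range is limited). The gripper opens to 87 mm and grips with 3 to 60 N. Pads are 19 mm wide; open, the fingers measure 117 mm over their backs; the gripper's body (75 mm by 190 mm) begins 51 mm behind the grasp point.
Start: joints at [-1.268, 0.469, -0.049, 1.532, 0.024, 1.141, -0.082], TCP at [219.838, 638.217, 222.573] pointing down, gripper open.
Joint ranges: [-2.59, 2.59], [-0.33, 1.99], [-1.39, 1.29], [0.1, 2.45], [-1.04, 4.18], [0.21, 1.99], [-2.66, 2.66]. Speed limits (rad/s): [2.57, 2.57, 3.14, 3.14, 3.14, 3.14, 3.14].

### API

Orientations are given as a unit quaternion [x, y, z, w].
In Python, from station import robot gives the robot as it stands.
- The arm moves only by the shell command python3 -m pendant 'ROWS' [FORCE]. ROWS is JSON, a list that holds one entry, the list of rows, each a list of 7 numbers: the shift along the tool's x, y, z normalised to -1 to 1, where 1 is 0.04 m, then the turn, a rotation vector about the tool's x, y, z normalised to -1 to 1, where 1 is 4 degrees, then the opening, from -1 (shut) to 1 (fully open). In form: [[[tx, ty, tz, rx, ry, rz, jaw], ...]]. A call has 1 to 10 rows; each row shifts and turns the commanded pose from where the row before left it, along the tool's axes as they then stand; what a row does not reach is not made up. A row lasts 1/10 s, in which the tool goes at most 50 mm and 8.59 degrees, less where a joint would pass 70% of its speed; a pose out of reach is approached as far as the arm can. A call with a number of a shift or a turn outside -1 to 1 is refused whole. A call with a gripper value outside its range is refused whole. The fingers move at their own pace and stop on an object; FORCE is the grip in N (left out, the last holds). Time passes only in rows, so rows that do not move let the fingers close. It gives the time, the measured TCP pose, the force, the opening and the grip force at its end, in the units of the state.
- robot.observe(): the state, without advancing time (a new reading comes with each control period).
- robot.get_image(name): name is "scene" or "top" or "wrist"; returns a dict with "color" (400x640x3 uint8, red, green, blue), "fx", "fy", "cx", "cy" (pixels), "dist_coeffs" ([k1, k2, p1, p2, k3] as OpenCV has them; the pictures are not rectified), "R" (3x3) and "t" (3): a world point X has camera coordinates R X + t; the wrist camera has in their place "T_tool_cam" (4x4, takes a point from camera to tool coordinates, whose origin is the TCP and whose axes are the flange's). Camera axes: x right, y down, z forward; pixel columns grow to the right and rows downward; lengths in mm; the calibration is good to about 2 mm. A picture is of the moment at which its call begins: read the wrist's pose just before it. There is no depth.
- robot.finish_job(): hands the job in; it is judged then, once.
The state is a dict: "time": time; "joints": joint angles; "joint_velocities": joint speeds; "joint_torque": joint torques, N m; "tcp_pos": TCP position; "tool_rot": TCP orientation; "wrist_force": force on the tool from outside, world axes, zero at the start; "moment": the same for the moment, N m; "gripper_width": finger opening in mm; "gripper_force": force on a finger pad.
Only numpy, scipy, OpenCV 4.12 (cv2) and the standard library are available. Lean on these libraries where they do the work, as an engineer would, in place of code of your own. Each camera call takes 0.05 s, during which the arm holds its last target. There are 200 camera calls.

## Working session

There is one attempt and no reset: what is moved stays moved. The work goes in short steps, Python scripts to look and compute and a shell command to move; the robot and the scene stay as the last step left them, time stands still between calls to the robot, and variables do not carry over. Pictures are saved under pics/ and viewed, at most 14 in all, crops included, and the job is handed in when it is done.

```bash
ls; mkdir -p pics; python3 - <<'E'
from station import robot
import cv2
s=robot.observe();print({k:(v if not hasattr(v,'tolist') else v.tolist()) for k,v in s.items()})
for n in("scene","top"):
    i=robot.get_image(n);cv2.imwrite(f"pics/{n}0.png",cv2.cvtColor(cv2.resize(i["color"],(800,500),interpolation=cv2.INTER_CUBIC),cv2.COLOR_RGB2BGR))
    print(n,i["fx"],i["fy"],i["cx"],i["cy"],i["dist_coeffs"],i["R"],i["t"])
E
```

```text
pics
{'time': 0.0, 'joints': [-1.2679107700409449, 0.4694216300025787, -0.04858417519651785, 1.5337029432791334, 0.024122704367753635, 1.1410172125422355, -0.08229368492964725], 'joint_velocities': [0.0018736044799669209, -0.0017778445814980537, 0.0013508959506463199, 0.0012015604901027006, 0.001757788676955762, 0.0003708477294505881, -8.909150495748992e-05], 'joint_torque': [-0.00017401463992428035, -50.79645395278931, -0.0809646095149219, -23.616512417793274, -0.061269085854291916, 0.037649605656042695, 0.00018317197827855125], 'tcp_pos': [219.67326640416113, 637.6075282527404, 221.50896026844293], 'tool_rot': [0.16511409164875188, 0.9862739850874401, -0.000974842426618201, -0.00011296455479089706], 'wrist_force': [-0.4732168895664845, 0.17975321450067966, -0.12675541001070614], 'moment': [0.038474842440156067, 0.037982964059029706, -0.015112276462010419], 'gripper_force': 0.0, 'gripper_width': 87.20116625457895}
scene 430.09322841717983 430.09322841717983 317.24936116343736 200.6090723793724 [0.0270633 0.        0.        0.        0.       ] [[-0.59997727  0.79974846  0.02072854]
 [ 0.51790099  0.40802059 -0.75186287]
 [-0.60975884 -0.4403653  -0.65899359]] [ 334.10596308 -245.97932824 2165.79169287]
top 428.0767049342008 428.0767049342008 319.55539882593996 201.75611813670972 [-0.10120937  0.          0.          0.          0.        ] [[-0.00881061 -0.99991079 -0.01003874]
 [-0.99597233  0.00967082 -0.08913802]
 [ 0.08922715  0.00921295 -0.99596869]] [   9.45867076  588.39944617 1387.68814499]
```

View pics/top0.png

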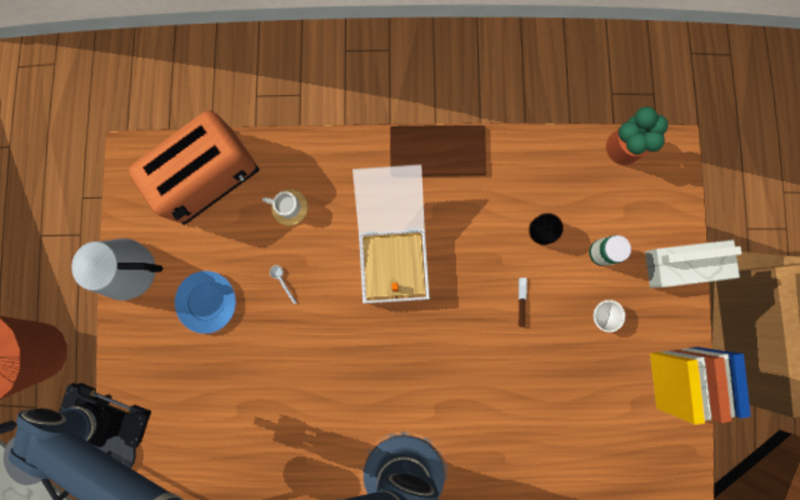

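View pics/scene0.png

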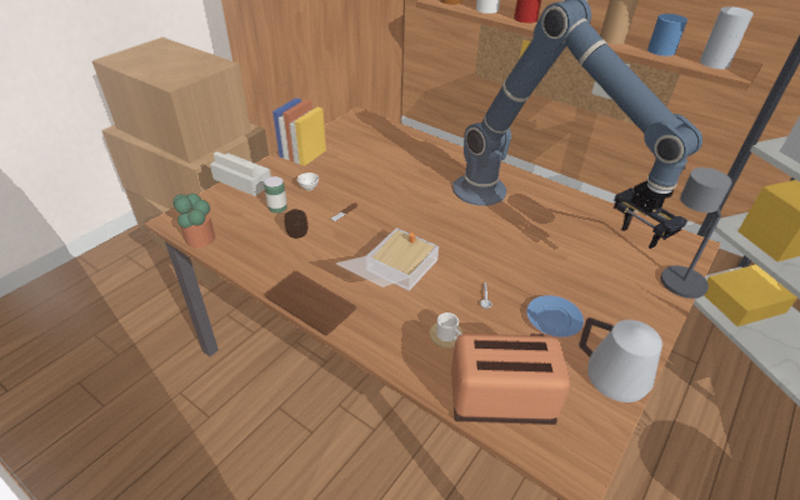

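Top view (800×500 scale): box rim corners are about (361,233), (426,231), (428,298) and (363,302), and the tab is at (395,287). The spoon runs from its bowl (276,269) to its end (295,301), and the spreader from its tip (523,278) to its end (522,325). The scene view agrees with this. I'll enlarge crops to get finer readings.

```bash
cat > h.py <<'E'
import numpy as np, cv2
from station import robot
from scipy.spatial.transform import Rotation as R
def cam(n):
    s=robot.observe(); i=robot.get_image(n)
    K=np.array([[i["fx"],0,i["cx"]],[0,i["fy"],i["cy"]],[0,0,1]]);d=np.array(i["dist_coeffs"])
    if n=="wrist":
        T=np.eye(4);T[:3,:3]=R.from_quat(s["tool_rot"]).as_matrix();T[:3,3]=s["tcp_pos"]
        W=T@np.array(i["T_tool_cam"])
        Rm=W[:3,:3].T;t=-Rm@W[:3,3]
    else: Rm,t=np.array(i["R"]),np.array(i["t"])
    return i["color"],K,d,Rm,t
def back(c,uv,z):
    _,K,d,Rm,t=c
    u=cv2.undistortPoints(np.array([[uv]],float),K,d)[0,0]
    o=-Rm.T@t; r=Rm.T@np.array([u[0],u[1],1.]); return o+r*(z-o[2])/r[2]
def proj(c,X):
    _,K,d,Rm,t=c
    return cv2.projectPoints(np.atleast_2d(np.array(X,float)),cv2.Rodrigues(Rm)[0],t,K,d)[0][:,0]
def crop(c,x0,y0,w,h,k):
    return cv2.cvtColor(cv2.resize(c[0][y0:y0+h,x0:x0+w],None,fx=k,fy=k,interpolation=cv2.INTER_CUBIC),cv2.COLOR_RGB2BGR)
E
python3 - <<'E'
from h import *
c=cam("top")
# box crop 6x (280..350,175..250), spoon and spreader crops 6x
a=crop(c,280,178,70,70,6);b=crop(c,208,205,35,42,6);e=crop(c,400,215,35,50,6)
m=np.zeros((420,420+210+210-60,3),np.uint8)
b=b;m[:420,:420]=a;m[:252,420:630]=b;m[:300,630:780]=e[:,:150]
cv2.imwrite("pics/m1.png",m)
E
```

```text
(no output)
```

View pics/m1.png

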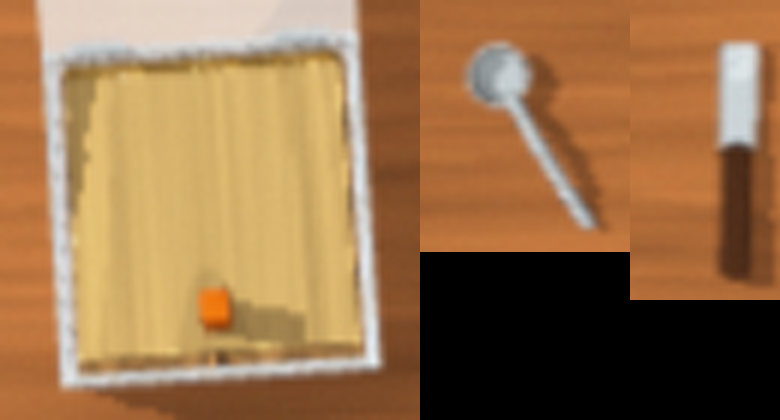

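Enlarged crop (6×): rim outer corners TL (47,52), TR (357,35), BR (381,367), BL (63,387); tab top (213,305). The spoon bowl centre is (499,74) with its end at (593,226). The spreader tip is (741,43) and its end (735,278).

```bash
python3 - <<'E'
from h import *
from scipy.optimize import least_squares
c=cam("top")
P=lambda x,y,ox,oy:((x+.5)/6-.5+ox,(y+.5)/6-.5+oy)
q=[P(x,y,280,178) for x,y in[(47,52),(357,35),(381,367),(63,387)]]
B=np.array([[90,85,62],[90,-85,62],[-90,-85,62],[-90,85,62]],float)
def box(p,X): 
    Rz=R.from_euler('z',p[2]).as_matrix(); return X@Rz.T+[p[0],p[1],0]
f=least_squares(lambda p:(proj(c,box(p,B))-q).ravel(),[500,0,0]);print("box",f.x,f.fun)
p=f.x
print("lab tab top", back(c,P(213,305,280,178),79))
for th in(0,.07,.15):
    r=R.from_euler('y',th).as_matrix()
    print(th,(proj(c,box(p,np.array([[80,0,40]])+(r@np.array([-140,0,39])) ))-[280,178])*6)
    print((proj(c,box(p,np.array([[80,0,40]])+(np.array([[-159,-75,5],[-159,75,5]])@r.T) ))-[280,178])*6)
b=back(c,P(79,74,208,205),8);e=back(c,P(173,226,208,205),5)
d=(b-e)[:2];print("spoon bowl",b,"end",e,np.linalg.norm(d),"yaw",np.degrees(np.arctan2(d[1],d[0])))
t=back(c,P(111,43,400,215),4);e=back(c,P(105,278,400,215),10)
d=(t-e)[:2];print("spreader",t,e,np.linalg.norm(d),"yaw",np.degrees(np.arctan2(d[1],d[0])), (t+e)/2)
s=robot.observe();print(R.from_quat(s["tool_rot"]).as_matrix())
E
```

```text
box [5.50826656e+02 1.89681119e+01 5.08192169e-02] [-0.38057794  0.077317    0.42884386 -0.27217172  0.00686945  0.17530364
 -0.05576076  0.01043384]
lab tab top [499.20281551  18.41682036  79.        ]
0 [[215.36243971 318.21536277]]
[[357.34223324 346.36332571]
 [ 79.99169276 362.94136412]]
0.07 [[214.67264911 311.96305191]]
[[358.01327386 344.77416083]
 [ 78.44201038 361.4855183 ]]
0.15 [[213.79025577 303.14586567]]
[[358.67369737 341.1402224 ]
 [ 76.55560547 358.00594209]]
spoon bowl [542.15625914 336.82395761   8.        ] end [456.99001428 283.70349238   5.        ] 100.3746635895029 yaw 31.95289348241092
spreader [ 519.95600823 -325.52391075    4.        ] [ 389.77023502 -317.6053946    10.        ] 130.4263717320477 yaw -3.480712797169312 [ 454.86312162 -321.56465268    7.        ]
[[-9.45461946e-01  3.25732372e-01 -3.59644318e-04]
 [ 3.25732569e-01  9.45461257e-01 -1.14194506e-03]
 [-3.19387047e-05 -1.19681347e-03 -9.99999283e-01]]
```

```bash
cat >> h.py <<'E'
BX=np.array([550.8,19.0,0]);BR=R.from_euler('z',0.0508)
def tobox(w): return BR.inv().apply(np.array(w)-BX)
def toworld(b): return BR.apply(np.array(b,float))+BX
def rel(w,yaw=None):
    """TCP goal in world mm -> shift in tool-frame units (40mm); yaw deg of tool y wanted -> units of 4 deg"""
    s=robot.observe();M=R.from_quat(s["tool_rot"])
    print("t",round(s["time"],2),"box tcp",tobox(s["tcp_pos"]).round(1),"world",np.round(s["tcp_pos"],1),"W",round(s["gripper_width"],1),"Fg",round(s["gripper_force"],1),"F",np.round(s["wrist_force"],1))
    print("shift units",(M.inv().apply(np.array(w)-s["tcp_pos"])/40).round(3))
    if yaw is not None:
        y=M.as_matrix()[:,1];a=(yaw-np.degrees(np.arctan2(y[1],y[0]))+90)%180-90
        print("rz units",round(-a/4,3))
E
python3 -m pendant '[[[0,0,0,0,0,-0.9,1],[0,0,0,0,0,-0.9,1],[0,0,0,0,0,-0.9,1],[0,0,0,0,0,-0.9,1],[0,0,0,0,0,-0.95,1],[0,0,0,0,0,-0.95,1]]]'
python3 -c "
from h import *
rel(toworld([-60,0,150]),92.9)"
```

```text
time: 0.8
tcp_pos: [219.8, 638.0, 222.3]
tool_rot: [-0.027, 1.0, -0.0, -0.0]
wrist_force: [-0.4, -0.3, 0.4]
gripper_width: 86.8
gripper_force: 0.0
t 0.8 box tcp [-299.2  635.   222.3] world [219.8 638.  222.3] W 86.8 Fg 0.0 F [-0.4 -0.3  0.4]
shift units [ -5.913 -15.9     1.813]
rz units 0.063
```

```bash
python3 -m pendant '[[[-0.37,-1,0,0,0,0,1],[-0.37,-1,0,0,0,0,1],[-0.37,-1,0,0,0,0,1],[-0.37,-1,0,0,0,0,1],[-0.37,-1,0,0,0,0,1],[-0.37,-1,0,0,0,0,1],[-0.37,-1,0,0,0,0,1],[-0.37,-1,0,0,0,0,1],[-0.37,-1,0,0,0,0,1],[-0.37,-1,0,0,0,0,1]]]' >/dev/null
python3 -m pendant '[[[-0.37,-1,0,0,0,0,1],[-0.37,-1,0,0,0,0,1],[-0.37,-1,0,0,0,0,1],[-0.37,-1,0,0,0,0,1],[-0.37,-1,0,0,0,0,1],[-0.37,-0.9,0,0,0,0,1],[0,0,0,0,0,0,1],[0,0,0,0,0,0,1]]]'
python3 - <<'E'
from h import *
rel(toworld([-60,0,150]),92.9)
c=cam("wrist");cv2.imwrite("pics/w1.png",crop(c,0,0,640,400,1.25))
for th in(0,.07,.11,.15):
    r=R.from_euler('y',th)
    print(th,proj(c,toworld(np.array([80,0,40])+r.apply([[-149,8,39],[-149,-8,39],[-131,-8,39],[-131,8,39]])))*1.25)
print(proj(c,toworld([[-90,85,62],[-90,-85,62]]))*1.25)
E
```

```text
time: 2.6
tcp_pos: [489.4, 15.0, 222.3]
tool_rot: [-0.025, 1.0, 0.0, -0.0]
wrist_force: [-0.4, 1.0, -0.3]
gripper_width: 86.7
gripper_force: 0.0
t 2.6 box tcp [-61.6  -0.9 222.3] world [489.4  15.  222.3] W 86.7 Fg 0.0 F [-0.4  1.  -0.3]
shift units [-0.04   0.022  1.808]
rz units -0.007
0 [[414.51008989 222.63516909]
 [393.61242711 222.66238841]
 [393.79055868 245.19813499]
 [414.33930937 245.17117569]]
0.07 [[414.87296731 229.91501231]
 [393.36012655 229.94310009]
 [393.58138757 252.44779482]
 [414.64389813 252.42009722]]
0.11 [[415.08239555 234.65855559]
 [393.21575563 234.68714916]
 [393.46288617 257.0709662 ]
 [414.81804852 257.04284261]]
0.15 [[415.29260974 239.83500468]
 [393.07179221 239.86410953]
 [393.34560873 262.04516537]
 [414.99163047 262.01661418]]
[[511.58695859 191.57608913]
 [296.34931993 191.85359191]]
```

View pics/w1.png

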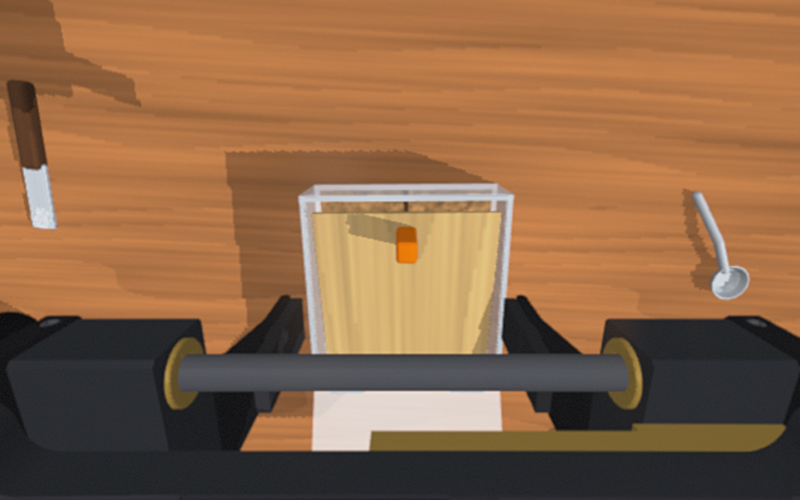

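The tab spans (397–417, 227–263), which matches a flap angle of about 0.15 rad with the tab about 2 mm towards +y. The spoon is at right and the spreader at left. I'll descend and grip.

```bash
python3 -m pendant '[[[-0.19,0.06,1,0,0,0,0],[0,0,1,0,0,0,0],[0,0,1,0,0,0,0],[0,0,0.7,0,0,0,0],[0,0,0,0,0,0,-1],[0,0,0,0,0,0,-1],[0,0,0,0,0,0,-1],[0,0,0,0,0,0,-1],[0,0,0,0,0,0,-1]]]' 20
python3 -c "
from h import *
rel(toworld([-54,0,74]),92.9)"
```

```text
time: 3.55
tcp_pos: [497.8, 18.5, 75.8]
tool_rot: [-0.026, 1.0, 0.0, 0.001]
wrist_force: [0.5, 0.3, -0.6]
gripper_width: 22.9
gripper_force: 0.0
t 3.55 box tcp [-52.9   2.2  75.8] world [497.8  18.5  75.8] W 22.9 Fg 0.0 F [ 0.5  0.3 -0.6]
shift units [ 0.027 -0.054  0.045]
rz units 0.025
```

```bash
python3 -m pendant '[[[0,0,0,0,0,0,-1],[0,0,0,0,0,0,-1],[-0.15,0,-0.33,0,0,0,-1],[-0.18,0,-0.31,0,0,0,-1]]]' 20
python3 -m pendant '[[[-0.21,0,-0.29,0,0,0,-1],[-0.24,0,-0.27,0,0,0,-1],[-0.27,0,-0.24,0,0,0,-1],[-0.29,0,-0.21,0,0,0,-1],[-0.31,0,-0.18,0,0,0,-1],[-0.33,0,-0.15,0,0,0,-1]]]' 20
python3 -c "
from h import *
rel(toworld([-54,0,74]),92.9)
c=cam('wrist');d=cam('scene')
m=np.hstack([crop(c,100,80,400,320,1),crop(d,250,140,130,110,3)[:320]]);cv2.imwrite('pics/w2.png',m)"
```

```text
time: 3.95
tcp_pos: [508.4, 18.6, 99.5]
tool_rot: [-0.026, 1.0, -0.0, -0.002]
wrist_force: [-0.1, -0.2, -4.4]
gripper_width: 15.7
gripper_force: 20.0
time: 4.55
tcp_pos: [572.6, 22.2, 154.0]
tool_rot: [-0.026, 1.0, 0.0, -0.004]
wrist_force: [-7.4, -1.0, 8.8]
gripper_width: 15.9
gripper_force: 20.0
t 4.55 box tcp [ 22.    2.1 154. ] world [572.6  22.2 154. ] W 15.9 Fg 20.0 F [-7.4 -1.   8.8]
shift units [ 1.881 -0.052  2.017]
rz units 0.022
```

View pics/w2.png

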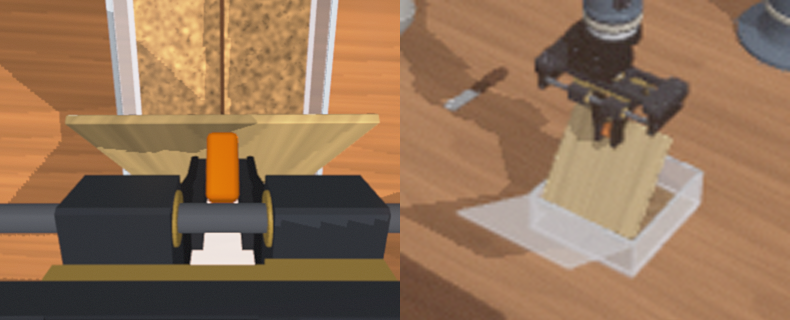

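The flap is raised to about 1 rad and the tab is still gripped at (222,165) left. The gripper clears the free edge, so I'll continue the arc.

```bash
python3 -m pendant '[[[-0.34,0,-0.13,0,0,0,-1],[-0.35,0,-0.09,0,0,0,-1],[-0.35,0,-0.06,0,0,0,-1],[-0.36,0,-0.02,0,0,0,-1],[-0.36,0,0.01,0,0,0,-1],[-0.36,0,0.05,0,0,0,-1],[-0.35,0,0.08,0,0,0,-1],[0,0,0,0,0,0,-1]]]' 20
python3 -c "
from h import *
rel(toworld([80,0,165]),92.9)
c=cam('wrist');d=cam('scene')
m=np.hstack([crop(c,100,80,400,320,1),crop(d,250,140,130,110,3)[:320]]);cv2.imwrite('pics/w3.png',m)"
```

```text
time: 5.45
tcp_pos: [676.0, 28.0, 159.9]
tool_rot: [-0.026, 1.0, 0.0, 0.0]
wrist_force: [0.6, 2.0, 2.6]
gripper_width: 15.7
gripper_force: 20.0
t 5.45 box tcp [125.5   2.7 159.9] world [676.   28.  159.9] W 15.7 Fg 20.0 F [0.6 2.  2.6]
shift units [ 1.136 -0.064 -0.129]
rz units 0.026
```

View pics/w3.png

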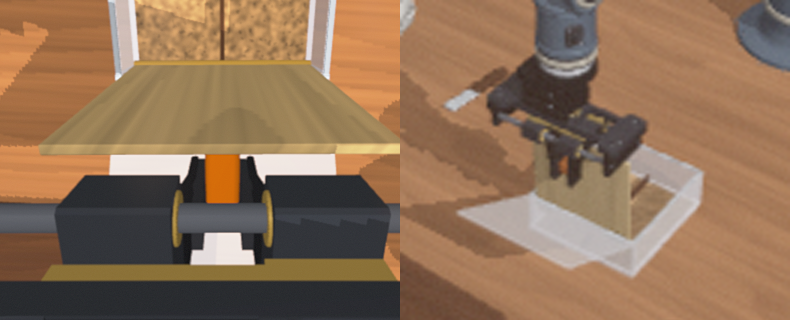

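The flap stands leaning slightly back (~1.66 rad). I'll release and go to above the spoon.

```bash
python3 -m pendant '[[[0,0,0,0,0,0,0],[0,0,0,0,0,0,0],[0,0,0,0,0,0,0],[0,0,-1,0,0,0,0],[0,0,-1,0,0,0,0],[0,0,-1,0,0,0,0]]]' >/dev/null
python3 -m pendant '[[[0.48,0.92,0,0,0,0,0],[0.48,0.92,0,0,0,0,0],[0.48,0.92,0,0,0,0,0],[0.48,0.92,0,0,0,0,0],[0.48,0.92,0,0,0,0,0],[0.48,0.92,0,0,0,0,0],[0.48,0.92,0,0,0,0,0],[0.48,0.92,0,0,0,0,0]]]' >/dev/null
python3 -m pendant '[[[0,0,0.6,0,0,-0.9,-0.3],[0,0,0.6,0,0,-0.9,-0.3],[0,0,0.6,0,0,-0.9,-0.3],[0,0,0.6,0,0,-0.9,-0.3],[0,0,0.6,0,0,-0.9,-0.3],[0,0,0.5,0,0,-0.9,-0.3],[0,0,0,0,0,-0.9,-0.3],[0,0,0,0,0,-0.95,-0.3],[0,0,0,0,0,0,-0.3]]]'
python3 - <<'E'
from h import *
rel([508,315.6,2],122)
c=cam('wrist');u=np.radians(32)
X=lambda x,z:[508.2+x*np.cos(u),315.6+x*np.sin(u),z]
q=proj(c,[X(-60,5),X(-8,13),X(0,12),X(40,8),X(58,6)]);print(q*1.25)
cv2.imwrite('pics/w4.png',crop(c,0,0,640,400,1.25))
E
```

```text
time: 7.85
tcp_pos: [505.8, 313.1, 139.9]
tool_rot: [-0.275, 0.961, -0.0, -0.0]
wrist_force: [-0.8, 0.2, 0.5]
gripper_width: 30.8
gripper_force: 0.0
t 7.85 box tcp [-30.  296.  139.9] world [505.8 313.1 139.9] W 30.8 Fg 0.0 F [-0.8  0.2  0.5]
shift units [-0.083  0.024  3.448]
rz units -0.009
[[404.86749022 158.28995026]
 [404.89792046 232.00005356]
 [404.88449955 242.15269375]
 [404.82925793 290.24531224]
 [404.80479331 310.26931954]]
```

View pics/w4.png

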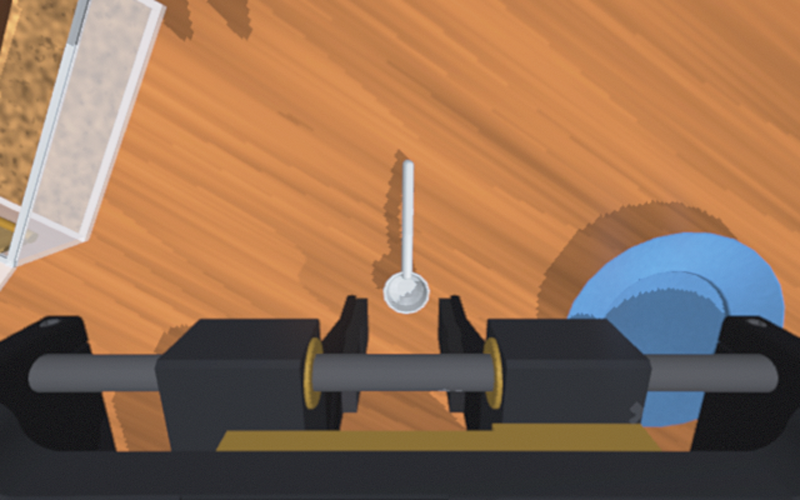

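The spoon handle runs along column 408 from (408,162) to the bowl at (406,293), within 2 mm of prediction. I'll descend and grip.

```bash
python3 -m pendant '[[[-0.1,0.06,0.9,0,0,0,-0.3],[0,0,0.9,0,0,0,-0.3],[0,0,0.8,0,0,0,-0.3],[0,0,0.5,0,0,0,-0.3],[0,0,0.32,0,0,0,-0.3],[0,0,0,0,0,0,-1],[0,0,0,0,0,0,-1],[0,0,0,0,0,0,-1],[0,0,0,0,0,0,-1]]]' 25
python3 -m pendant '[[[0,0,0,0,0,0,-1],[0,0,-0.4,0,0,0,-1],[0,0,-1,0,0,0,-1],[0,0,-1,0,0,0,-1],[0,0,-0.7,0,0,0,-1],[0,0,0,0,0,0,-1]]]'
```

```text
time: 8.8
tcp_pos: [508.7, 318.1, 4.5]
tool_rot: [-0.275, 0.961, 0.0, 0.001]
wrist_force: [0.9, -0.9, 1.4]
gripper_width: 7.1
gripper_force: 25.0
time: 9.4
tcp_pos: [510.8, 319.4, 133.2]
tool_rot: [-0.275, 0.961, 0.002, 0.005]
wrist_force: [0.1, 1.1, -1.4]
gripper_width: 6.9
gripper_force: 25.0
```

```bash
python3 -m pendant '[[[0,0,0,0,0,0.9,-1],[0,0,0,0,0,0.9,-1],[0,0,0,0,0,0.9,-1],[0,0,0,0,0,0.9,-1],[0,0,0,0,0,0.9,-1],[0,0,0,0,0,0.9,-1],[0,0,0,0,0,0.9,-1],[0,0,0,0,0,0.97,-1],[0,0,0,0,0,0,-1]]]'
python3 - <<'E'
from h import *
rel(toworld([0,41,130]),92.9)
c=cam('wrist')
cv2.imwrite('pics/w5.png',crop(c,0,0,640,400,1.0))
E
```

```text
time: 10.3
tcp_pos: [507.5, 317.4, 127.0]
tool_rot: [-0.025, 1.0, -0.0, -0.001]
wrist_force: [-1.1, 0.1, -0.2]
gripper_width: 7.1
gripper_force: 25.0
t 10.3 box tcp [-28.1 300.2 127. ] world [507.5 317.4 127. ] W 7.1 Fg 25.0 F [-1.1  0.1 -0.2]
shift units [-0.702 -6.48  -0.071]
rz units 0.006
```

View pics/w5.png

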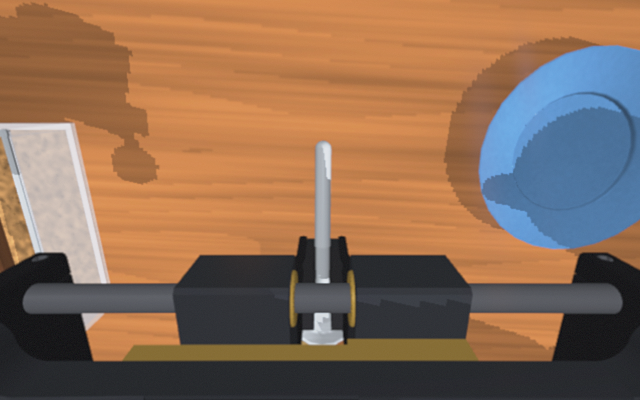

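```bash
python3 - <<'E'
from h import *
c=cam('wrist');s=robot.observe();M=R.from_quat(s["tool_rot"])
for sag in(-10,-5,0,5,10,15,20):
    a=np.radians(sag);v=np.array([61,0,6]) # end rel to grip (tool x, z down)
    e=M.apply([v[0]*np.cos(a)+v[2]*np.sin(a),0,-9+v[2]*np.cos(a)-v[0]*np.sin(a)])+s["tcp_pos"]
    print(sag,proj(c,e).round(1))
E
```

```text
-10 [[322.6 141.9]]
-5 [[322.7 140.7]]
0 [[322.7 140.5]]
5 [[322.7 141.3]]
10 [[322.7 143.2]]
15 [[322.7 146.3]]
20 [[322.8 150.6]]
```

The handle end at (323,142) matches level carriage. I'll carry it over to bay A.

```bash
python3 -m pendant '[[[-0.1,-0.926,0,0,0,0,-1],[-0.1,-0.926,0,0,0,0,-1],[-0.1,-0.926,0,0,0,0,-1],[-0.1,-0.926,0,0,0,0,-1],[-0.1,-0.926,0,0,0,0,-1],[-0.1,-0.926,0,0,0,0,-1],[-0.1,-0.926,0,0,0,0,-1],[0,0,0,0,0,0,-1]]]' >/dev/null
python3 -m pendant '[[[0,0,0.5,0,0,0,-1],[0,0,0.7,0,0,0,-1],[0,0,0.7,0,0,0,-1],[0,0,0.4,0,0,0,-1],[0,0,0.25,0,0,0,-1],[0,0,0.1,0,0,0,-1],[0,0,0.1,0,0,0,-1],[0,0,0,0,0,0,-1]]]'
python3 -c "
from h import *
rel(toworld([0,41,9]),92.9)"
```

```text
time: 12.0
tcp_pos: [549.5, 60.3, 17.6]
tool_rot: [-0.026, 1.0, 0.0, 0.0]
wrist_force: [-0.1, 1.2, -0.5]
gripper_width: 6.8
gripper_force: 25.0
t 12.0 box tcp [ 0.8 41.3 17.6] world [549.5  60.3  17.6] W 6.8 Fg 25.0 F [-0.1  1.2 -0.5]
shift units [ 0.02  -0.008  0.215]
rz units 0.006
```

```bash
python3 -m pendant '[[[0,0,0.08,0,0,0,-1],[0,0,0.08,0,0,0,-1],[0,0,0.05,0,0,0,-1],[0,0,0,0,0,0,-1]]]'
python3 -m pendant '[[[0,0,0,0,0,0,-0.85],[0,0,0,0,0,0,-0.6],[0,0,0,0,0,0,-0.5],[0,0,0,0,0,0,-0.5],[0,0,0,0,0,0,-0.5]]]'
python3 -m pendant '[[[0,0,-0.3,0,0,0,-0.5],[0,0,-1,0,0,0,-0.5],[0,0,-1,0,0,0,-0.5],[0,0,-1,0,0,0,-0.5],[0,0,0,0,0,0,-0.5]]]'
python3 - <<'E'
from h import *
# spreader: axis from (389.8,-317.6) to (520,-325.5); grip at origin-10
t=np.array([520,-325.5]);e=np.array([389.8,-317.6]);u=(t-e)/np.linalg.norm(t-e);g=(t+e)/2-10*u;print(g)
rel([*g,3],90-3.48)
c=cam('wrist');d=cam('scene')
cv2.imwrite('pics/w6.png',np.hstack([crop(c,100,80,400,320,1),crop(d,250,140,130,110,3)[:320]]))
E
```

```text
time: 12.4
tcp_pos: [549.3, 60.2, 9.4]
tool_rot: [-0.025, 1.0, 0.0, 0.0]
wrist_force: [-2.0, 0.2, 3.6]
gripper_width: 7.1
gripper_force: 25.0
time: 12.9
tcp_pos: [549.1, 60.1, 8.7]
tool_rot: [-0.025, 1.0, -0.0, -0.0]
wrist_force: [1.1, 1.0, -0.8]
gripper_width: 20.7
gripper_force: 0.0
time: 13.4
tcp_pos: [553.3, 60.4, 147.4]
tool_rot: [-0.025, 1.0, 0.001, 0.006]
wrist_force: [0.3, 0.3, -0.3]
gripper_width: 21.7
gripper_force: 0.0
[ 444.91835714 -320.944355  ]
t 13.4 box tcp [  4.6  41.3 147.4] world [553.3  60.4 147.4] W 21.7 Fg 0.0 F [ 0.3  0.3 -0.3]
shift units [ 3.23  -9.393  3.551]
rz units 1.593
```

View pics/w6.png

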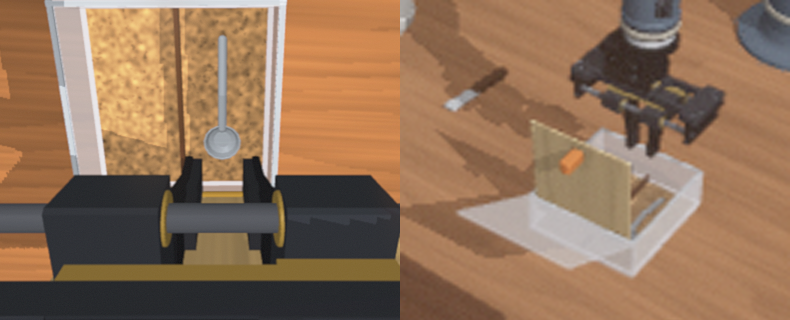

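The spoon lies flat in bay A, from (222,35) to (222,142), well between rib and wall. Next is the spreader.

```bash
python3 -m pendant '[[[0.323,-0.94,0,0,0,0,-0.1],[0.323,-0.94,0,0,0,0,-0.1],[0.323,-0.94,0,0,0,0,-0.1],[0.323,-0.94,0,0,0,0,-0.1],[0.323,-0.94,0,0,0,0,-0.1],[0.323,-0.94,0,0,0,0,-0.1],[0.323,-0.94,0,0,0,0,-0.1],[0.323,-0.94,0,0,0,0,-0.1],[0.323,-0.94,0,0,0,0,-0.1],[0.323,-0.94,0,0,0,0,-0.1]]]' >/dev/null
python3 -m pendant '[[[0,0,0,0,0,0.8,-0.1],[0,0,0,0,0,0.8,-0.1],[0,0,0,0,0,0,-0.1],[0,0,0,0,0,0,-0.1]]]' >/dev/null
python3 - <<'E'
from h import *
rel([444.9,-320.9,3],90-3.48)
c=cam('wrist');u=np.array([520-389.8,-325.5+317.6]);u/=np.linalg.norm(u)
o=np.array([454.9,-321.55])
q=proj(c,[[*(o+x*u),z] for x,z in[(-65,12),(-10,14),(10,14),(65,4)]]);print(q)
cv2.imwrite('pics/w7.png',crop(c,0,0,640,400,1))
E
```

```text
t 14.9 box tcp [-129.2 -334.2  139.8] world [ 438.7 -321.3  139.8] W 39.3 Fg 0.0 F [0.6 0.3 0.5]
shift units [-0.161  0.015  3.421]
rz units 0.02
[[322.95676034 136.28929174]
 [322.87665243 197.18473883]
 [322.84686008 217.64870011]
 [322.74005146 265.17482826]]
```

View pics/w7.png

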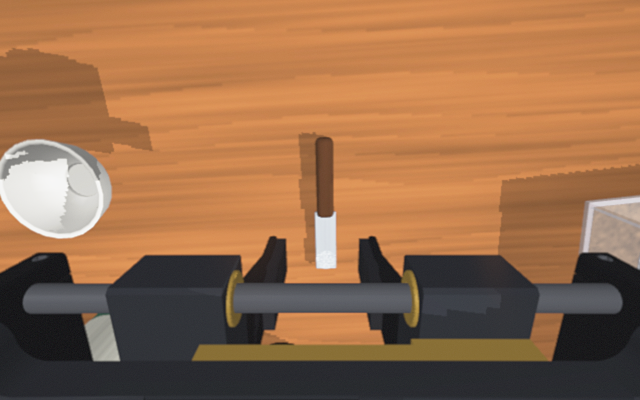

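The spreader is at column 325, from handle end (324,138) to blade tip (326,267), matching prediction. I'll descend and grip.

```bash
python3 -m pendant '[[[-0.16,0.05,0.9,0,0,0,-0.1],[0,0,0.9,0,0,0,-0.1],[0,0,0.8,0,0,0,-0.1],[0,0,0.5,0,0,0,-0.1],[0,0,0.32,0,0,0,-0.1],[0,0,0,0,0,0,-1],[0,0,0,0,0,0,-1],[0,0,0,0,0,0,-1],[0,0,0,0,0,0,-1]]]' 25
python3 -m pendant '[[[0,0,0,0,0,0,-1],[0,0,-0.4,0,0,0,-1],[0,0,-1,0,0,0,-1],[0,0,-1,0,0,0,-1],[0,0,-0.7,0,0,-0.8,-1],[0,0,0,0,0,-0.8,-1],[0,0,0,0,0,0,-1],[0,0,0,0,0,0,-1]]]'
python3 - <<'E'
from h import *
rel(toworld([-10,-41,130]),92.9)
c=cam('wrist')
g=cv2.cvtColor(c[0],cv2.COLOR_RGB2HSV)
cv2.imwrite('pics/w8.png',crop(c,200,90,240,200,2))
E
```

```text
time: 15.85
tcp_pos: [446.6, -320.6, 5.3]
tool_rot: [0.03, 1.0, -0.0, 0.001]
wrist_force: [0.1, -0.6, 3.3]
gripper_width: 15.5
gripper_force: 25.0
time: 16.65
tcp_pos: [445.3, -319.9, 127.8]
tool_rot: [-0.025, 1.0, 0.0, -0.0]
wrist_force: [-0.1, 0.3, -0.9]
gripper_width: 15.8
gripper_force: 25.0
t 16.65 box tcp [-122.6 -333.1  127.8] world [ 445.3 -319.9  127.8] W 15.8 Fg 25.0 F [-0.1  0.3 -0.9]
shift units [-2.806  7.306 -0.052]
rz units -0.014
```

View pics/w8.png

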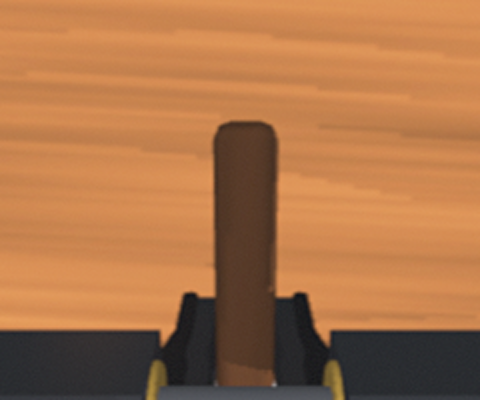

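The spreader is held straight (centred on column 246). I'll carry it to bay B.

```bash
python3 -m pendant '[[[-0.35,0.913,0,0,0,0,-1],[-0.35,0.913,0,0,0,0,-1],[-0.35,0.913,0,0,0,0,-1],[-0.35,0.913,0,0,0,0,-1],[-0.35,0.913,0,0,0,0,-1],[-0.35,0.913,0,0,0,0,-1],[-0.35,0.913,0,0,0,0,-1],[-0.35,0.913,0,0,0,0,-1],[0,0,0,0,0,0,-1],[0,0,0,0,0,0,-1]]]'
python3 -m pendant '[[[0,0,0.5,0,0,0,-1],[0,0,0.7,0,0,0,-1],[0,0,0.7,0,0,0,-1],[0,0,0.4,0,0,0,-1],[0,0,0.25,0,0,0,-1],[0,0,0.1,0,0,0,-1],[0,0,0.1,0,0,0,-1],[0,0,0,0,0,0,-1]]]' >/dev/null
python3 -c "
from h import *
rel(toworld([-10,-41,9]),92.9)"
```

```text
time: 17.7
tcp_pos: [542.3, -22.0, 127.1]
tool_rot: [-0.026, 1.0, -0.0, -0.001]
wrist_force: [0.0, -1.5, -0.7]
gripper_width: 15.9
gripper_force: 25.0
t 18.5 box tcp [ -9.9 -41.8  18.3] world [543.  -23.2  18.3] W 15.3 Fg 25.0 F [-0.5 -0.6 -0.7]
shift units [0.001 0.02  0.233]
rz units -0.006
```

```bash
python3 -m pendant '[[[0,0,0.09,0,0,0,-1],[0,0,0.08,0,0,0,-1],[0,0,0.05,0,0,0,-1],[0,0,0,0,0,0,-1]]]'
python3 -m pendant '[[[0,0,0,0,0,0,-0.6],[0,0,0,0,0,0,-0.4],[0,0,0,0,0,0,-0.3],[0,0,0,0,0,0,-0.3],[0,0,0,0,0,0,-0.3]]]'
python3 -m pendant '[[[0,0,-0.3,0,0,0,-0.3],[0,0,-1,0,0,0,-0.3],[0,0,-1,0,0,0,-0.3],[0,0,-1,0,0,0,-0.3],[0,0,-1,0,0,0,-0.3],[0,0,-1,0,0,0,-1],[0,0,-0.6,0,0,0,-1],[0,0,0,0,0,0,-1]]]'
python3 - <<'E'
from h import *
rel(toworld([150,0,240]),92.9)
c=cam('wrist');d=cam('scene')
cv2.imwrite('pics/w9.png',np.hstack([crop(c,100,80,400,320,1),crop(d,250,140,130,110,3)[:320]]))
E
```

```text
time: 18.9
tcp_pos: [543.0, -22.8, 10.2]
tool_rot: [-0.025, 1.0, 0.0, 0.0]
wrist_force: [-2.4, 0.3, 7.2]
gripper_width: 15.8
gripper_force: 25.0
time: 19.4
tcp_pos: [542.8, -22.9, 9.2]
tool_rot: [-0.025, 1.0, 0.0, -0.0]
wrist_force: [-0.9, -0.2, 0.1]
gripper_width: 29.9
gripper_force: 0.0
time: 20.2
tcp_pos: [545.0, -23.1, 250.2]
tool_rot: [-0.025, 1.0, 0.0, 0.005]
wrist_force: [0.9, 1.2, 0.2]
gripper_width: 14.2
gripper_force: 0.0
t 20.2 box tcp [ -7.9 -41.8 250.2] world [545.  -23.1 250.2] W 14.2 Fg 0.0 F [0.9 1.2 0.2]
shift units [-3.945  1.046  0.293]
rz units -0.002
```

View pics/w9.png

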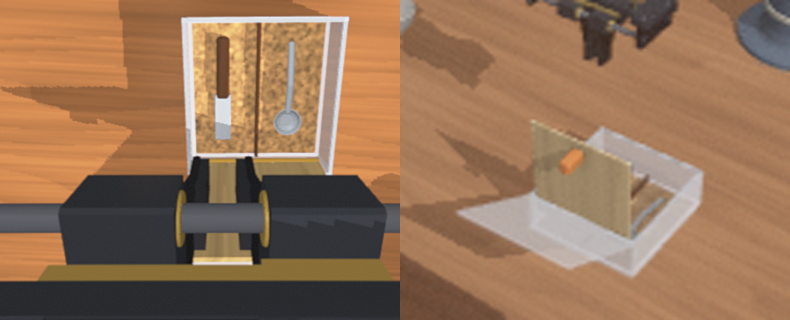

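Both items lie flat, one in each bay: spreader (222,35)–(222,137), spoon (291,42)–(288,122). The flap is still up, so I'll regrip the tab and reverse the arc.

```bash
python3 -m pendant '[[[-0.834,0.277,0,0,0,0,-0.1],[-0.834,0.277,0,0,0,0,-0.1],[-0.834,0.277,0,0,0,0,-0.1],[-0.834,0.277,0,0,0,0,-0.1],[0,0,0,0,0,0,-0.1],[0,0,0,0,0,0,-0.1]]]' >/dev/null
python3 -c "
from h import *
rel(toworld([125.5,2.5,160]),92.9)"
```

```text
t 20.9 box tcp [122.3   3.  242.7] world [672.8  28.2 242.7] W 38.1 Fg 0.0 F [-0.5 -0.1 -0.1]
shift units [-0.089 -0.011  2.068]
rz units 0.008
```

```bash
python3 -m pendant '[[[-0.09,0,0.8,0,0,0,-0.1],[0,0,0.8,0,0,0,-0.1],[0,0,0.47,0,0,0,-0.1],[0,0,0,0,0,0,-1],[0,0,0,0,0,0,-1],[0,0,0,0,0,0,-1],[0,0,0,0,0,0,-1],[0,0,0,0,0,0,-1]]]' 20
python3 -m pendant '[[[0.35,0,-0.1,0,0,0,-1],[0.36,0,-0.06,0,0,0,-1],[0.365,0,-0.025,0,0,0,-1],[0.365,0,0.012,0,0,0,-1],[0.36,0,0.05,0,0,0,-1],[0.355,0,0.085,0,0,0,-1],[0.35,0,0.12,0,0,0,-1],[0.33,0,0.15,0,0,0,-1],[0,0,0,0,0,0,-1]]]' 20
python3 -c "
from h import *
rel(toworld([80-54.7,2,40+135.7-19]))"
```

```text
time: 21.7
tcp_pos: [678.2, 28.1, 164.3]
tool_rot: [-0.025, 1.0, 0.0, 0.001]
wrist_force: [0.4, -0.1, 3.9]
gripper_width: 16.0
gripper_force: 20.0
time: 22.6
tcp_pos: [563.6, 21.8, 152.9]
tool_rot: [-0.025, 1.0, -0.0, 0.0]
wrist_force: [2.8, -1.1, -4.9]
gripper_width: 15.5
gripper_force: 20.0
t 22.6 box tcp [ 12.9   2.1 152.9] world [563.6  21.8 152.9] W 15.5 Fg 20.0 F [ 2.8 -1.1 -4.9]
shift units [-0.31  -0.002 -0.094]
```

```bash
python3 -m pendant '[[[0.315,0,0.19,0,0,0,-1],[0.295,0,0.215,0,0,0,-1],[0.27,0,0.245,0,0,0,-1],[0.245,0,0.27,0,0,0,-1],[0.22,0,0.295,0,0,0,-1],[0.185,0,0.31,0,0,0,-1],[0.155,0,0.33,0,0,0,-1],[0,0,0,0,0,0,-1],[0,0,0,0,0,0,-1]]]' 20
python3 -c "
from h import *
rel(toworld([80-140.2,2,40+41.6-19]))"
```

```text
time: 23.5
tcp_pos: [499.2, 18.1, 79.6]
tool_rot: [-0.025, 1.0, -0.001, 0.002]
wrist_force: [3.7, -3.7, -4.1]
gripper_width: 15.8
gripper_force: 20.0
t 23.5 box tcp [-51.6   1.8  79.6] world [499.2  18.1  79.6] W 15.8 Fg 20.0 F [ 3.7 -3.7 -4.1]
shift units [0.217 0.006 0.425]
```

```bash
python3 -m pendant '[[[0.11,0,0.2,0,0,0,-1],[0.1,0,0.2,0,0,0,-1],[0,0,0,0,0,0,-1],[0,0,0,0,0,0,-0.3],[0,0,0,0,0,0,-0.3],[0,0,-0.6,0,0,0,-0.3],[0,0,-0.8,0,0,0,-0.3],[0,0,0,0,0,0,-1],[0,0,0,0,0,0,-1],[0,0,0,0,0,0,-1]]]' 20
python3 -c "
from h import *
rel(toworld([-60,2,80]))"
```

```text
time: 24.5
tcp_pos: [487.3, 19.0, 118.2]
tool_rot: [-0.026, 1.0, 0.0, -0.001]
wrist_force: [-0.5, 0.6, 0.0]
gripper_width: 13.9
gripper_force: 0.0
t 24.5 box tcp [-63.4   3.3 118.2] world [487.3  19.  118.2] W 13.9 Fg 0.0 F [-0.5  0.6  0. ]
shift units [-0.087 -0.032  0.954]
```

```bash
python3 -m pendant '[[[-0.08,0,0,0,0,0,-1],[0,0,0,0,0,0,-1],[0,0,0.4,0,0,0,-1],[0,0,0.25,0,0,0,-1],[0,0,0.15,0,0,0,-1],[0,0,0.12,0,0,0,-1],[0,0,0.06,0,0,0,-1],[0,0,0,0,0,0,-1]]]' 20
python3 -c "
from h import *
rel(toworld([-60,2,79]))"
```

```text
time: 25.3
tcp_pos: [491.7, 18.9, 79.8]
tool_rot: [-0.025, 1.0, 0.0, -0.0]
wrist_force: [0.5, -0.8, 0.1]
gripper_width: 0.6
gripper_force: 0.0
t 25.3 box tcp [-59.    2.9  79.8] world [491.7  18.9  79.8] W 0.6 Fg 0.0 F [ 0.5 -0.8  0.1]
shift units [ 0.024 -0.021  0.02 ]
```

```bash
python3 -m pendant '[[[0,0,0.06,0,0,0,-1],[0,0,0,0,0,0,-1],[0,0,0,0,0,0,-1]]]'; python3 -m pendant '[[[0,0,0.05,0,0,0,-1],[0,0,0,0,0,0,-1],[0,0,0,0,0,0,-1]]]'
```

```text
time: 25.6
tcp_pos: [492.2, 18.9, 79.2]
tool_rot: [-0.025, 1.0, 0.0, 0.001]
wrist_force: [-3.9, 0.1, 12.7]
gripper_width: 0.6
gripper_force: 6.7
time: 25.9
tcp_pos: [492.2, 18.9, 78.9]
tool_rot: [-0.025, 1.0, 0.001, 0.0]
wrist_force: [-9.6, -1.7, 29.2]
gripper_width: 0.5
gripper_force: 14.6
```

There's a hard stop at z = 79 mm, which is the shut height of the tab. I'll retreat and check.

```bash
python3 -m pendant '[[[0,0,-0.5,0,0,0,-1],[0,0,-1,0,0,0,-1],[0,0,-1,0,0,0,-1],[0,0,-1,0,0,0,-1],[0,0,0,0,0,0,-1],[0,0,0,0,0,0,-1]]]'
python3 - <<'E'
from h import *
c=cam('wrist');d=cam('scene')
cv2.imwrite('pics/w10.png',np.hstack([crop(c,120,60,400,320,1),crop(d,250,140,130,110,3)[:320]]))
f=lambda th:toworld(np.array([80,0,40])+R.from_euler('y',th).apply([[-159,75,5],[-159,-75,5],[-131,0,39]]))
for th in(0,.05):print(th,proj(c,f(th))-[120,60])
E
```

```text
time: 26.5
tcp_pos: [492.1, 19.0, 216.3]
tool_rot: [-0.025, 1.0, 0.0, 0.001]
wrist_force: [-1.0, -0.5, -0.4]
gripper_width: 0.4
gripper_force: 0.0
0 [[272.33914657  98.92343763]
 [126.16487195  99.01724502]
 [199.10073652 134.53371156]]
0.05 [[273.94053893 100.78714106]
 [124.45028694 100.88386226]
 [199.0543891  138.66759432]]
```

View pics/w10.png

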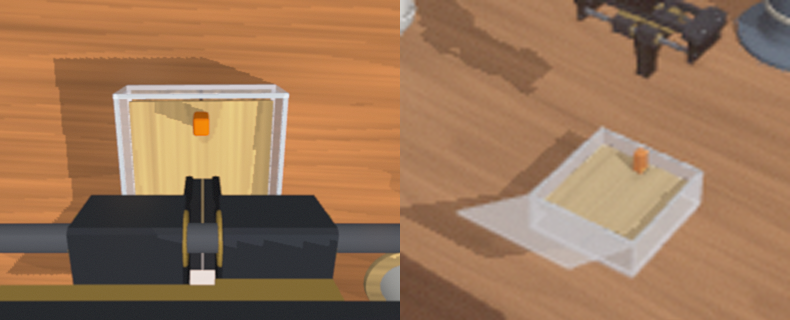

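The flap lies level: its front edge is at row 99 and the tab's far edge at row 135, both matching 0 rad.

```bash
python3 -c "
from station import robot
print(robot.finish_job())"
```

```text
the job is handed in; nothing more can be done
None
```

The job is handed in: the spoon lies in bay A and the spreader in bay B, both set down gently, the flap is folded fully down over them, and I moved nothing else on the desk; the hand-in returned no verdict.

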